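# Move the mounting feet on by one station

### The job

Move the three mounting feet on by one station. Squeeze the trigger of the ratchet clamp to slide its jaw back, then bring the foot with the brass inserts from the clamp to the check stand, the foot with the empty holes from the wooden carrier into the clamp, and the foot with the black plugs from the check stand to the carrier; the rubber mat is free for putting one down on the way. Seat each foot flat between the guides of its new place and slide the jaw home again, right up against the foot in the clamp.

Things in the scene. Friction and masses are not known exactly. Their poses are not given: they have to be found in the camera images.
- insert_foot_center (a point): plywood mounting foot, 36 mm high: flange 84 x 40 x 12 mm, on its middle a boss 44 x 40 x 24 mm, sides flush; two brass inserts (17 mm) in its top. Point: its centre, 18 mm above the underside; x along the 84 mm, z up. Grip it across y, at the boss. Either way round is right. 70 to 130 g. Starts in the clamp; the jaw's toe overlaps its near flange by 8 mm, so it lifts out only with the jaw back.
- drilled_foot_center (a point): plywood mounting foot, 36 mm high: flange 84 x 40 x 12 mm, on its middle a boss 44 x 40 x 24 mm, sides flush; two empty dark 11 mm holes in its top. Point: its centre, 18 mm above the underside; x along the 84 mm, z up. Grip it across y, at the boss. Either way round is right. 70 to 130 g. Starts on the wooden carrier.
- plugged_foot_center (a point): plywood mounting foot, 36 mm high: flange 84 x 40 x 12 mm, on its middle a boss 44 x 40 x 24 mm, sides flush; two black plugs (18 mm wide, 7 mm high) on its top. Point: its centre, 18 mm above the underside; x along the 84 mm, z up. Grip it across y, at the boss. Either way round is right. 70 to 130 g. Starts on the check stand.
- clamp_seat (a point): ratchet clamp, fixed on the grey board (top 38 mm above the table), base 285 x 84 x 12 mm. Point: on the base's top, where to set the middle of the foot down (its centre then 18 mm above); the jaw pushes it 5 mm on to the fence, 24 mm high, face at x = 47.5 mm. x points from jaw to fence; the foot lies along x. Four guides 8 mm high at y = +-25 mm, x = -20 to -34 and 30 to 44 mm.
- stand_seat (a point): check stand, fixed: dark steel plate 150 x 80 x 12 mm with a dial indicator lying flat at its +x end (29 mm high). Point: on the plate's top, middle of the foot's place (a seated foot's centre is 18 mm above); the foot lies along x. Four guides 8 mm high at y = +-25 mm, |x| 25 to 41 mm; end stop and indicator tip at x = -+47 mm.
- carrier_seat (a point): wooden carrier, fixed, 116 x 76 mm, floor 14 mm above the board. Point: on its floor, middle of the foot's place (a seated foot's centre is 18 mm above); the foot lies along x. Four corner pieces 8 mm high at y = +-25 mm, |x| 27 to 57 mm; end pieces at x = +-47 mm.
- mat_top (a point): bare black rubber mat 120 x 90 x 3 mm, fixed, with nothing on it: a free spot. Point: the middle of its top; x along its length.
- jaw_grip (a point): sliding jaw's grip: two upright black grips, 24 mm wide in y, one behind the other in x: thumb post (fixed on the jaw, +x) and trigger (-x), tops 86 mm above the clamp base's upper face. Point: midway between them, 72 mm above that face, moving with the jaw; x points to the fence, the jaw slides along x. 46 mm over both outer faces; pinched together along x until they stop, about 32 mm.
- jaw (a joint): jaw position, m: 0 closed on a seated foot, grows as it slides back along the clamp's -x, to 0.05 at most; its toe is clear of the flange from 0.012. 3 N friction. The ratchet (6 mm teeth) blocks sliding back unless the trigger is squeezed; towards the fence it moves at under 10 N, trigger squeezed or not.
- trigger (a joint): trigger angle, rad: 0 released (tooth in the rack), 0.22 squeezed to its stop; the tooth is out of the rack from 0.15. A spring (about 2 N at the grip) returns it.

How it is judged:
On the way:
1. the jaw is slid back off the clamped foot (value of joint jaw above 0.02 m), for 0.2 s.
At the end, for the whole second after the job is handed in: Insert foot on the check stand, drilled foot in the clamp, plugged foot on the carrier: each flat, within 10 mm of its seat's middle and along it (0.2 rad), underside within 4 mm of the seat; jaw within 4 mm of closed; all released and at rest (horizontal distance between insert_foot_center and stand_seat below 0.01 m and z of insert_foot_center in the frame of stand_seat between 0.014 and 0.022 m and angle between each of insert_foot_center, drilled_foot_center, plugged_foot_center's own z axis and vertical below 0.08 rad and angle between the x axis of insert_foot_center and the x axis of stand_seat, either way round below 0.2 rad and horizontal distance between drilled_foot_center and clamp_seat below 0.01 m and z of drilled_foot_center in the frame of clamp_seat between 0.014 and 0.022 m and angle between the x axis of drilled_foot_center and the x axis of clamp_seat, either way round below 0.2 rad and horizontal distance between plugged_foot_center and carrier_seat below 0.01 m and z of plugged_foot_center in the frame of carrier_seat between 0.014 and 0.022 m and angle between the x axis of plugged_foot_center and the x axis of carrier_seat, either way round below 0.2 rad and value of joint jaw between -0.004 and 0.004 m and velocity of joint jaw below 0.01 m/s and linear speed of each of insert_foot, drilled_foot, plugged_foot below 0.02 m/s); the robot touches nothing.
It fails at once if the foot with the inserts is forced up out of the closed clamp, past the toe of the jaw (z of insert_foot_center in the frame of clamp_seat above 0.026 m and horizontal distance between insert_foot_center and clamp_seat below 0.05 m and value of joint jaw below 0.008 m).
It also fails if it takes over 115 s, if anything falls off the work surface, if the arm or the gripper's body presses on something with over 40 N, if the wrist force passes 120 N, or if a joint passes its speed limit or range.

### The arm

A 7-joint arm with a two-finger parallel gripper is mounted at the origin on a cart in front of the work surface, level with it; the furniture and walls round the work are solid. World frame = base frame: x ahead of the robot, y to its left, z up, the work surface at z = 0. Lengths are in m, angles in rad, forces in N, time in s.
With the tool pointing down it reaches from about 0.4 to 0.85 m from the base axis. Payload 4.5 kg.
Tool frame: the origin (TCP) lies between the finger pads; the fingertips stand 14 mm ahead of it and the grasp point (between the pads) lies 5 mm behind it (env.finger_overhang is the distance from the TCP to the fingertips, in m); z points along the fingers, y is the line along which they close (so a half turn about z gives the same grasp; the last joint's range is limited). The gripper opens to 88 mm and grips with 3 to 60 N. Pads are 18 mm wide; open, the fingers measure 123 mm over their backs; the gripper's body (75 mm by 187 mm) begins 45 mm behind the grasp point.
Start: joints at [1.332, 0.689, -0.195, 1.565, 0.157, 0.902, -0.215], TCP at [0.168, -0.602, 0.227] pointing down, gripper open.
Joint ranges: [-3.01, 3.01], [-0.46, 2.08], [-1.47, 1.51], [0.13, 2.56], [-1, 4.14], [0.04, 2.09], [-2.66, 2.66]. Speed limits (rad/s): [2.57, 2.57, 3.14, 3.14, 3.14, 3.14, 3.14].

### API

Orientations are given as a rotation vector (axis times angle).
In Python, from plant import env gives the robot as it stands.
- The arm moves only by the tool jog_arm, never from a script. Its argument "plan" is a list of rows, each a list of 7 numbers: the shift along the tool's x, y, z in mm, then the turn, a rotation vector about the tool's x, y, z in degrees, then the gripper's target within -1 to 1 (shut at 1, half-way at 0, fully open at -1). In form: [[x, y, z, wx, wy, wz, hand], ...]. A call has 1 to 10 rows; each row shifts and turns the commanded pose from where the row before left it, along the tool's axes as they then stand; what a row does not reach is not made up. A row lasts 1/12 s, in which the tool goes at most 41.7 mm and 7.16 degrees, less where a joint would pass 70% of its speed; a pose out of reach is approached as far as the arm can. A call is refused whole if a number of a shift passes 41.7 or a number of a turn 7.16, either way. A call with a gripper value outside its range is refused whole. The fingers move at their own pace and stop on an object; "squeeze" is the grip in N (left out, the last holds). Time passes only in rows, so rows that do not move let the fingers close. It gives the time, the measured TCP pose, the force, the opening and the grip force at its end, in the units of the state.
- env.sense(): the state, without advancing time (a new reading comes with each control period).
- env.camera(name): name is "side" or "top" or "wrist"; returns a dict with "pixels" (400x640x3 uint8, red, green, blue), "fx", "fy", "cx", "cy" (pixels), "dist" ([k1, k2, p1, p2, k3] as OpenCV has them; the pictures are not rectified), "world_from_camera" (4x4, takes a point from camera to world coordinates); the wrist camera has in their place "hand_eye" (4x4, takes a point from camera to tool coordinates, whose origin is the TCP and whose axes are the flange's). Camera axes: x right, y up, looking along -z (the intrinsics and any distortion apply to the point x, -y, -z); pixel columns grow to the right and rows downward; lengths in m; the calibration is good to about 2 mm. A picture is of the moment at which its call begins: read the wrist's pose just before it. There is no depth.
- env.sign_off(): hands the job in; it is judged then, once.
The state is a dict: "time": time; "joint_pos": joint angles; "joint_velocities": joint speeds; "joint_efforts": joint torques, N m; "ee_pos": TCP position; "tool_rot": TCP orientation; "wrist_force": force on the tool from outside, world axes, zero at the start; "torque": the same for the moment, N m; "finger_gap": finger opening in m; "grasp_force": force on a finger pad.
Only numpy, scipy, OpenCV 4.12 (cv2) and the standard library are available. Lean on these libraries where they do the work, as an engineer would, in place of code of your own. Each camera call takes 0.05 s, during which the arm holds its last target. There are 200 camera calls.

## Working session

There is one attempt and no reset: what is moved stays moved. The work goes in short steps, Python scripts to look and compute and a tool call to move; the robot and the scene stay as the last step left them, time stands still between calls to the robot, and variables do not carry over. Pictures are saved under pics/ and viewed, at most 14 in all, crops included, and the job is handed in when it is done.

Besides the shell and the picture viewer there is one more tool, called after "Request:" in YAML: its name, and indented under it one key for each argument. jog_arm: Moves the arm, as the interface text tells. Its arguments: {"type":"object","properties":{"plan":{"type":"array","items":{"type":"array","items":{"type":"number"}}},"squeeze":{"type":"number"}},"required":["plan"]}

```bash
ls; mkdir -p pics; python3 - <<'E'
from plant import env
import cv2,numpy as np
s=env.sense();print({k:np.round(v,3) for k,v in s.items()})
for n in("top","side"):
    c=env.camera(n);cv2.imwrite(f"pics/{n}0.png",c["pixels"][...,::-1]);print(n,c["fx"],c["fy"],c["cx"],c["cy"],c["dist"],np.round(c["world_from_camera"],3).tolist())
c=env.camera("wrist");print(np.round(c["hand_eye"],3).tolist(),c["fx"])
E
```

```text
pics
{'time': np.float64(0.0), 'joint_pos': array([ 1.332,  0.69 , -0.195,  1.566,  0.157,  0.903, -0.215]), 'joint_velocities': array([-0.001,  0.   ,  0.001, -0.001, -0.001, -0.001, -0.   ]), 'joint_efforts': array([-1.0000e-03, -5.2755e+01, -1.2660e+00, -1.5342e+01, -5.2000e-02,
        7.0000e-03,  0.0000e+00]), 'ee_pos': array([ 0.168, -0.601,  0.226]), 'tool_rot': array([-3.111e+00, -4.270e-01,  1.000e-03]), 'wrist_force': array([-0.241, -0.96 , -0.466]), 'torque': array([-0.032,  0.025, -0.013]), 'grasp_force': np.float64(0.0), 'finger_gap': np.float64(0.088)}
top 405.8309072775526 405.8309072775526 316.5818107736294 205.73649710819865 [-0.06432658  0.          0.          0.          0.        ] [[0.028, 0.983, -0.184, 0.389], [-1.0, 0.027, -0.008, -0.112], [-0.003, 0.184, 0.983, 0.959], [0.0, 0.0, 0.0, 1.0]]
side 440.2179620989959 440.2179620989959 326.64390589330475 193.65316439147546 [-0.03200984  0.          0.          0.          0.        ] [[0.997, 0.03, -0.065, 0.498], [-0.07, 0.57, -0.819, -0.802], [0.013, 0.821, 0.57, 0.613], [0.0, 0.0, 0.0, 1.0]]
[[-0.0, 0.959, 0.285, 0.073], [1.0, 0.001, -0.001, -0.0], [-0.001, 0.285, -0.959, -0.157], [0.0, 0.0, 0.0, 1.0]] 358.56413775305515
```

View pics/top0.png

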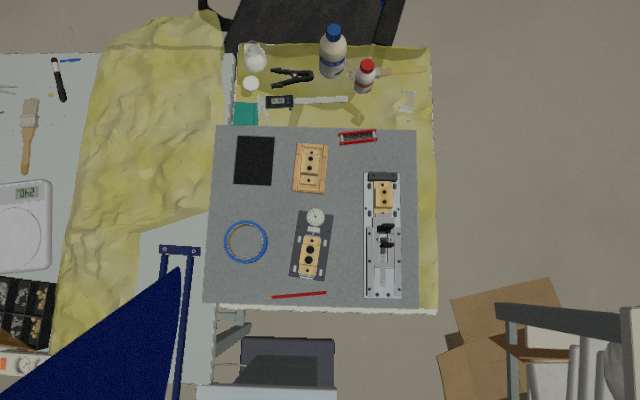

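View pics/side0.png

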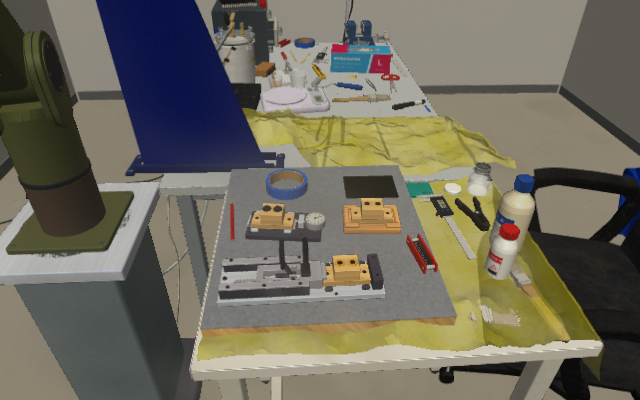

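The top view shows the clamp at right (cols 364–402, rows 172–298, fence up at +x), the stand (290–332, 208–280), the carrier (293–328, 143–194) and the mat (234–274, 136–185). A blue panel stands at left, near the robot. I'll zoom in to measure.

```bash
cat > h.py <<'E'
from plant import env
import cv2,numpy as np
from scipy.spatial.transform import Rotation as R
def cam(n):
    s=env.sense();c=env.camera(n)
    if n=="wrist":
        T=np.eye(4);T[:3,:3]=R.from_rotvec(s["tool_rot"]).as_matrix();T[:3,3]=s["ee_pos"]
        c["world_from_camera"]=T@np.array(c["hand_eye"])
    c["bgr"]=c["pixels"][...,::-1].copy();return c
def K(c): return np.array([[c["fx"],0,c["cx"]],[0,c["fy"],c["cy"]],[0,0,1.]])
def pt(c,px,z):
    u=cv2.undistortPoints(np.array(px,float).reshape(-1,1,2),K(c),np.array(c["dist"]))[:,0]
    d=np.c_[u[:,0],-u[:,1],-np.ones(len(u))]; W=np.array(c["world_from_camera"])
    d=d@W[:3,:3].T;o=W[:3,3];return o+d*((z-o[2])/d[:,2])[:,None]
def proj(c,P):
    W=np.linalg.inv(np.array(c["world_from_camera"]));q=np.atleast_2d(P)@W[:3,:3].T+W[:3,3]
    q=q*[1,-1,-1];return cv2.projectPoints(q,np.zeros(3),np.zeros(3),K(c),np.array(c["dist"]))[0][:,0]
def rect(c,cnt,z):
    "min-area rectangle of a contour cast on plane z: centre, sizes, angle(deg) of long side"
    P=pt(c,cnt.reshape(-1,2),z)[:,:2];(x,y),(w,h),a=cv2.minAreaRect((P*1000).astype(np.float32))
    if w<h:w,h,a=h,w,a+90
    return np.round([x,y,w,h,(a+90)%180-90],1)
def state():
    s=env.sense();Rm=R.from_rotvec(s["tool_rot"]).as_matrix()
    print("t",s["time"],"p",np.round(s["ee_pos"]*1000,1),"x",np.round(Rm[:,0],3),"y",np.round(Rm[:,1],3),"gap",s["finger_gap"])
def goto(p,yaw):
    "tool-axis shift (mm) and z-turn (deg) to TCP p (mm), tool y axis at world angle yaw (deg, mod 180), tool down"
    s=env.sense();M=R.from_rotvec(s["tool_rot"]).as_matrix()
    c=[]
    for k in(0,180):
        a=np.radians(yaw+k);y=np.array([np.cos(a),np.sin(a),0]);z=np.array([0,0,-1.]);G=np.c_[np.cross(y,z),y,z]
        c.append(np.degrees(R.from_matrix(M.T@G).as_rotvec()))
    print("shift",np.round(M.T@(np.array(p)-s["ee_pos"]*1000),1),"turns",[np.round(v,1) for v in c],"q7",s["joint_pos"][6])
E
python3 - <<'E'
from h import *
c=cam("top");im=c["bgr"]
cv2.imwrite("pics/topz.png",cv2.resize(im[120:305,200:430],None,fx=3.2,fy=3.2,interpolation=cv2.INTER_CUBIC))
hsv=cv2.cvtColor(im,cv2.COLOR_BGR2HSV)
m=cv2.inRange(hsv,(8,60,120),(28,255,255));m[:125]=0;m[300:]=0;m[:,:215]=0;m[:,405:]=0
for k in cv2.findContours(m,0,1)[0]:
    if cv2.contourArea(k)>100:print(cv2.boundingRect(k),rect(c,k,.086))
m=cv2.inRange(im,(0,0,0),(35,35,35));m[:125]=0;m[300:]=0;m[:,:215]=0;m[:,405:]=0
for k in cv2.findContours(m,0,1)[0]:
    if cv2.contourArea(k)>20:print("dark",cv2.boundingRect(k),rect(c,k,.041))
E
```

```text
(298, 236, 23, 40) [444.1 -91.3  81.   39.7  -7.2]
(374, 181, 19, 36) [ 5.727e+02 -2.501e+02  7.950e+01  3.990e+01  1.000e-01]
(292, 142, 37, 52) [638.6 -87.4 114.1  72.4  -3.9]
(273, 125, 132, 5) [ 736.2 -149.4  299.3    9.8  -88.4]
dark (306, 257, 6, 6) [437.1 -89.4  11.3  11.2 -88.4]
dark (307, 247, 7, 6) [459.7 -92.1  13.6  11.3 -88.4]
dark (380, 242, 13, 6) [ 475.6 -263.8   27.4   11.3  -88.5]
dark (377, 224, 17, 9) [ 513.3 -261.7   37.    18.4  -88.5]
dark (234, 136, 40, 49) [666.4  47.  116.   86.4  -1.3]
```

View pics/topz.png

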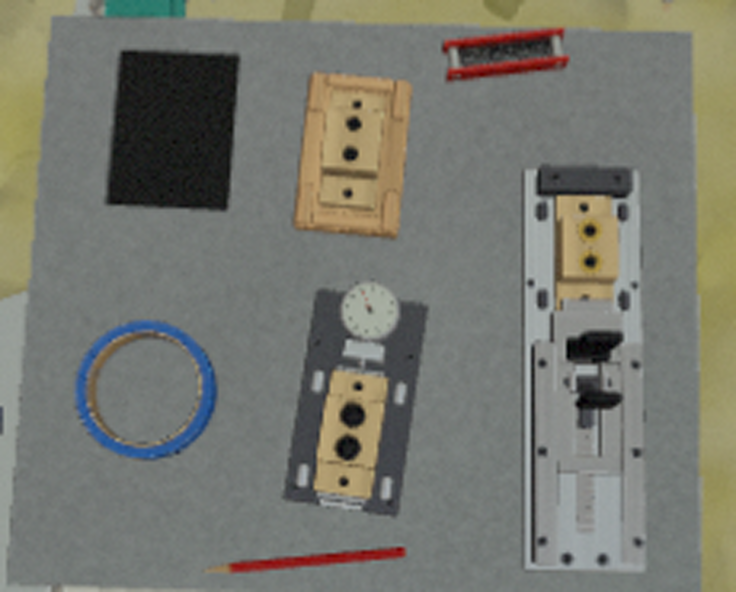

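The zoomed view shows the mat, the carrier with the drilled foot (holes at zoomed 352,125 and 350,153), the stand with the plugged foot (352,414 / 347,447) and the clamp with the insert foot (590,230 / 590,261). The post top is at about (605,342) and the trigger top at about (605,398).

```bash
python3 - <<'E'
from h import *
c=cam("top")
z=lambda l:[[200+a/3.2,120+b/3.2] for a,b in l]
print(pt(c,z([(605,342),(605,398)]),.136).round(3))
print("clamp base",pt(c,z([(525,170),(638,172),(645,568),(525,568)]),.05).round(4))
print("plate",pt(c,z([(318,290),(428,304),(398,516),(284,498)]),.05).round(4))
print("carrier",pt(c,z([(311,72),(413,80),(397,238),(294,229)]),.058).round(4))
state();goto([480,-255,230],0)
E
```

```text
[[ 0.503 -0.254  0.136]
 [ 0.467 -0.254  0.136]]
clamp base [[ 0.6388 -0.2119  0.05  ]
 [ 0.6397 -0.294   0.05  ]
 [ 0.3589 -0.2967  0.05  ]
 [ 0.357  -0.2141  0.05  ]]
plate [[ 0.5465 -0.0654  0.05  ]
 [ 0.5386 -0.1437  0.05  ]
 [ 0.3899 -0.1262  0.05  ]
 [ 0.3999 -0.047   0.05  ]]
carrier [[ 0.7061 -0.0548  0.058 ]
 [ 0.702  -0.1292  0.058 ]
 [ 0.5841 -0.1205  0.058 ]
 [ 0.5887 -0.0471  0.058 ]]
t 0.25 p [ 168.3 -601.6  226.8] x [ 0.963  0.269 -0.   ] y [ 0.269 -0.963 -0.001] gap 0.0880655027571836
shift [ 393.6 -249.8   -3. ] turns [array([ -0. ,  -0. , -74.4]), array([ -0. ,   0. , 105.6])] q7 -0.21508845414533118
```

Request:
jog_arm:
  plan:
    - [32.8,-20.8,0,0,0,0,-1]
    - [32.8,-20.8,0,0,0,0,-1]
    - [32.8,-20.8,0,0,0,0,-1]
    - [32.8,-20.8,0,0,0,0,-1]
    - [32.8,-20.8,0,0,0,0,-1]
    - [32.8,-20.8,0,0,0,0,-1]
    - [32.8,-20.8,0,0,0,0,-1]
    - [32.8,-20.8,0,0,0,0,-1]
    - [32.8,-20.8,0,0,0,0,-1]
    - [32.8,-20.8,0,0,0,0,-1]

```text
time: 1.08
ee_pos: [0.4292, -0.3116, 0.2273]
tool_rot: [3.112, 0.427, 0.0]
wrist_force: [0.5, -0.1, 0.2]
finger_gap: 0.0885
grasp_force: 0.0
```

Request:
jog_arm:
  plan:
    - [32.8,-20.8,0,0,0,0,-1]
    - [32.8,-20.8,0,0,0,0,-1]
    - [0,0,0,0,0,-6.8,-1]
    - [0,0,0,0,0,-6.8,-1]
    - [0,0,0,0,0,-6.8,-1]
    - [0,0,0,0,0,-6.8,-1]
    - [0,0,0,0,0,-6.8,-1]
    - [0,0,0,0,0,-6.8,-1]
    - [0,0,0,0,0,-6.8,-1]
    - [0,0,0,0,0,-6.8,-1]

```text
time: 1.92
ee_pos: [0.4801, -0.2556, 0.2272]
tool_rot: [2.568, 1.81, -0.0]
wrist_force: [-0.3, 0.0, 0.2]
finger_gap: 0.0882
grasp_force: 0.0
```

Request:
jog_arm:
  plan:
    - [0,0,0,0,0,-6.6,-1]
    - [0,0,0,0,0,-6.6,-1]
    - [0,0,0,0,0,-6.6,-1]
    - [0,0,0,0,0,0,-1]
    - [0,0,0,0,0,0,-1]

```text
time: 2.33
ee_pos: [0.4801, -0.2556, 0.2271]
tool_rot: [-2.228, -2.214, -0.0]
wrist_force: [0.3, -0.4, -0.1]
finger_gap: 0.0883
grasp_force: 0.0
```

```bash
python3 - <<'E'
from h import *
c=cam("wrist");cv2.imwrite("pics/w1.png",c["bgr"]);state();goto([485,-254,222],0)
print(proj(c,[[.485,-.254,.136],[.573,-.25,.086]]))
E
```

```text
t 2.3833 p [ 480.1 -255.6  227.2] x [0.006 1.    0.   ] y [ 1.    -0.006 -0.   ] gap 0.0881077758935595
shift [1.6 4.9 5.2] turns [array([-0. , -0. , -0.4]), array([ -0. ,   0. , 179.6])] q7 -0.009977009776390591
[[327.73642239 196.79923704]
 [429.06490478 175.4613445 ]]
```

View pics/w1.png

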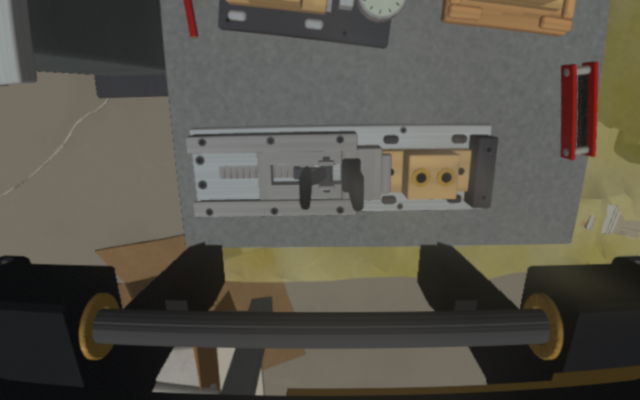

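The wrist view shows the trigger top at about (305,196) and the post top at about (356,196). The insert foot is at right with its inserts at (421,177) and (447,177), and the clamp axis is nearly along the image x.

```bash
python3 - <<'E'
from h import *
c=cam("wrist")
hsv=cv2.cvtColor(c["bgr"],cv2.COLOR_BGR2GRAY)
m=cv2.inRange(hsv[155:215,290:370],0,38)
for k in cv2.findContours(m,0,1)[0]:
    if cv2.contourArea(k)>40:print(cv2.boundingRect(k+[290,155]))
print(pt(c,[(300,205),(311,205),(347,205),(364,205),(305,209),(356,209),(356,190)],.136).round(4))
print("inserts",pt(c,[(421,177),(447,177)],.086).round(4))
print("fence face?",pt(c,[(471,140),(472,204)],.074).round(4),"base",pt(c,[(192,130),(491,126),(491,210)],.05).round(4))
E
```

```text
[[ 0.4649 -0.2601  0.136 ]
 [ 0.4729 -0.2602  0.136 ]
 [ 0.4991 -0.2604  0.136 ]
 [ 0.5114 -0.2604  0.136 ]
 [ 0.4685 -0.2632  0.136 ]
 [ 0.5057 -0.2635  0.136 ]
 [ 0.5054 -0.2491  0.136 ]]
inserts [[ 0.5661 -0.2514  0.086 ]
 [ 0.5889 -0.2515  0.086 ]]
fence face? [[ 0.6119 -0.2211  0.074 ]
 [ 0.6192 -0.2798  0.074 ]] base [[ 0.3602 -0.2133  0.05  ]
 [ 0.6401 -0.2108  0.05  ]
 [ 0.6504 -0.2939  0.05  ]]
```

Request:
jog_arm:
  plan:
    - [1.5,8,0,0,0,0,-1]
    - [0,0,30,0,0,0,-1]
    - [0,0,30,0,0,0,-1]
    - [0,0,30,0,0,0,-1]
    - [0,0,20,0,0,0,-1]
    - [0,0,0,0,0,0,-1]

```text
time: 2.93
ee_pos: [0.4864, -0.2529, 0.1136]
tool_rot: [-2.22, -2.214, 0.005]
wrist_force: [0.2, -0.1, 0.5]
finger_gap: 0.0879
grasp_force: 0.0
```

Request:
jog_arm:
  plan:
    - [0,0,0,0,0,0,1]
    - [0,0,0,0,0,0,1]
    - [0,0,0,0,0,0,1]
    - [0,0,0,0,0,0,1]
    - [0,0,0,0,0,0,1]
    - [0,0,0,0,0,0,1]
    - [0,0,0,0,0,0,1]
    - [0,0,0,0,0,0,1]
    - [0,0,0,0,0,0,1]
    - [0,0,0,0,0,0,1]
  squeeze: 15

```text
time: 3.77
ee_pos: [0.49, -0.2543, 0.1179]
tool_rot: [2.222, 2.216, 0.003]
wrist_force: [2.6, -1.1, 3.1]
finger_gap: 0.0288
grasp_force: 15.3
```

Request:
jog_arm:
  plan:
    - [0,-3,0,0,0,0,1]
    - [0,-5,0,0,0,0,1]
    - [0,-5,0,0,0,0,1]
    - [0,-5,0,0,0,0,1]
    - [0,-6,0,0,0,0,1]
    - [0,-6,0,0,0,0,1]
    - [0,-6,0,0,0,0,1]
    - [0,-4,0,0,0,0,1]
    - [0,0,0,0,0,0,1]
    - [0,0,0,0,0,0,1]

```text
time: 4.6
ee_pos: [0.447, -0.2547, 0.1179]
tool_rot: [2.225, 2.217, -0.003]
wrist_force: [0.3, -1.1, 9.3]
finger_gap: 0.0284
grasp_force: 15.1
```

```bash
python3 - <<'E'
from h import *
c=cam("top");cv2.imwrite("pics/topz2.png",cv2.resize(c["bgr"][160:305,340:430],None,fx=4,fy=4,interpolation=cv2.INTER_CUBIC))
E
```

```text
(no output)
```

View pics/topz2.png

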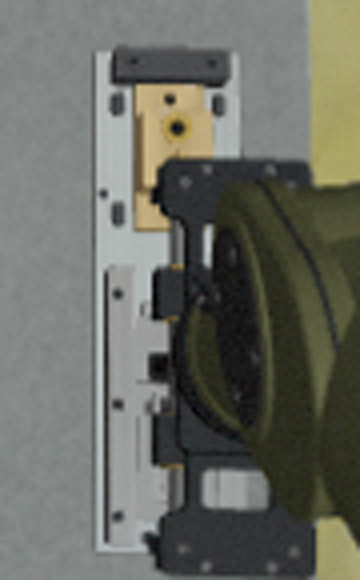

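Request:
jog_arm:
  plan:
    - [0,0,0,0,0,0,-1]
    - [0,0,0,0,0,0,-1]
    - [0,0,0,0,0,0,-1]
    - [0,0,0,0,0,0,-1]
    - [0,0,0,0,0,0,-1]
    - [0,0,0,0,0,0,-1]
    - [0,0,-30,0,0,0,-1]
    - [0,0,-35,0,0,0,-1]
    - [0,0,-35,0,0,0,-1]
    - [0,25,0,0,0,0,-1]

```text
time: 5.48
ee_pos: [0.4724, -0.2554, 0.2227]
tool_rot: [2.223, 2.212, -0.001]
wrist_force: [0.5, -0.1, -0.2]
finger_gap: 0.0879
grasp_force: 0.0
```

Request:
jog_arm:
  plan:
    - [0,30,0,0,0,0,-1]
    - [0,30,0,0,0,0,-1]
    - [0,30,0,0,0,0,-1]
    - [0,15,0,0,0,0,-1]
    - [0,0,0,0,0,7,-1]
    - [0,0,0,0,0,7,-1]
    - [0,0,0,0,0,7,-1]
    - [0,0,0,0,0,7,-1]
    - [0,0,0,0,0,7,-1]
    - [0,0,0,0,0,7,-1]

```text
time: 6.32
ee_pos: [0.5783, -0.2537, 0.217]
tool_rot: [-2.875, -1.266, -0.0]
wrist_force: [1.0, 0.7, 0.4]
finger_gap: 0.0885
grasp_force: 0.0
```

Request:
jog_arm:
  plan:
    - [0,0,0,0,0,7,-1]
    - [0,0,0,0,0,7,-1]
    - [0,0,0,0,0,7,-1]
    - [0,0,0,0,0,7,-1]
    - [0,0,0,0,0,7,-1]
    - [0,0,0,0,0,7,-1]
    - [0,0,0,0,0,6,-1]
    - [0,0,0,0,0,0,-1]
    - [0,0,0,0,0,0,-1]

```text
time: 7.07
ee_pos: [0.5783, -0.2538, 0.217]
tool_rot: [-3.142, -0.001, 0.0]
wrist_force: [-0.2, -1.1, 0.3]
finger_gap: 0.0882
grasp_force: 0.0
```

```bash
python3 - <<'E'
from h import *
c=cam("wrist");cv2.imwrite("pics/w2.png",c["bgr"]);state();goto([577,-252,72],90)
E
```

```text
t 7.1167 p [ 578.3 -253.8  217.1] x [ 1.     0.001 -0.   ] y [ 0.001 -1.    -0.   ] gap 0.08860938199467516
shift [ -1.3  -1.8 145.1] turns [array([  -0.,   -0., -180.]), array([-0.,  0.,  0.])] q7 -1.2840132125013926
```

View pics/w2.png

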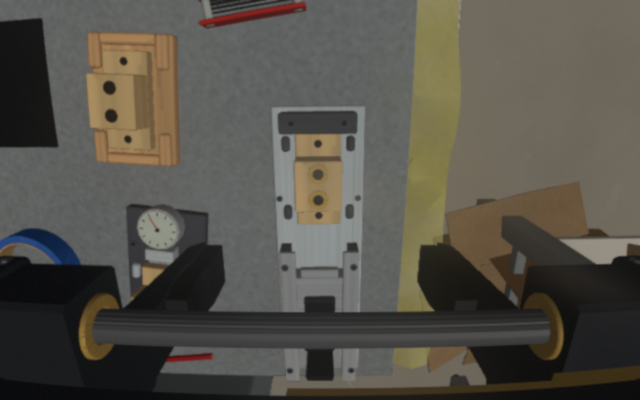

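The jaw is back and the toe is clear of the foot. Inserts are at (318,174) and (318,201), the clamp base far edge spans (274,108)–(364,108), and the carrier's outer corners are about (88,33), (177,33), (179,164) and (98,165).

```bash
python3 - <<'E'
from h import *
c=cam("wrist")
P=lambda n,l,z:print(n,(pt(c,l,z)*1000).round(1)[:,:2].tolist())
P("ins",[(318,174),(318,201)],.086)
P("base far",[(274,108),(364,108)],.05)
P("fence face",[(280,133),(356,133)],.074)
P("foot flange far,near end at z.062",[(318,134),(318,223)],.062)
P("guides",[(286,144),(350,144),(289,212),(349,212)],.058)
P("carrier",[(88,33),(177,33),(179,164),(98,165)],.06)
P("carrier foot holes",[(109,88),(111,116)],.088)
m=cv2.inRange(cv2.cvtColor(c["bgr"],cv2.COLOR_BGR2HSV),(8,60,90),(28,255,255))[120:228,280:360]
k=max(cv2.findContours(m,0,1)[0],key=cv2.contourArea)+[280,120];print(cv2.boundingRect(k))
E
```

```text
ins [[587.8, -251.7], [564.6, -251.7]]
base far [[639.5, -212.8], [639.5, -292.2]]
fence face [[620.0, -220.1], [620.0, -283.3]]
foot flange far,near end at z.062 [[617.9, -251.6], [536.1, -251.5]]
guides [[608.7, -223.4], [608.7, -279.8], [545.5, -224.5], [545.5, -280.3]]
carrier [[705.5, -56.6], [702.0, -135.0], [591.6, -126.4], [591.3, -49.1]]
carrier foot holes [[658.6, -86.4], [636.7, -85.0]]
(294, 134, 48, 90)
```

Request:
jog_arm:
  plan:
    - [-1.5,-2,35,0,0,0,-1]
    - [0,0,35,0,0,0,-1]
    - [0,0,35,0,0,0,-1]
    - [0,0,25,0,0,0,-1]
    - [0,0,15,0,0,0,-1]
    - [0,0,0,0,0,0,-1]
    - [0,0,0,0,0,0,1]
    - [0,0,0,0,0,0,1]
    - [0,0,0,0,0,0,1]
    - [0,0,0,0,0,0,1]
  squeeze: 25

```text
time: 8.0
ee_pos: [0.5777, -0.2527, 0.0738]
tool_rot: [3.141, -0.004, 0.004]
wrist_force: [-0.2, 0.1, 0.1]
finger_gap: 0.0636
grasp_force: 0.0
```

Request:
jog_arm:
  plan:
    - [0,0,0,0,0,0,1]
    - [0,0,0,0,0,0,1]
    - [0,0,0,0,0,0,1]
    - [0,0,0,0,0,0,1]
    - [0,0,-10,0,0,0,1]
    - [0,0,-20,0,0,0,1]
    - [0,0,-35,0,0,0,1]
    - [0,0,-35,0,0,0,1]
    - [0,0,-20,0,0,0,1]
    - [0,0,0,0,0,0,1]

```text
time: 8.83
ee_pos: [0.5798, -0.2535, 0.198]
tool_rot: [3.138, -0.005, 0.015]
wrist_force: [0.9, -1.0, -0.9]
finger_gap: 0.0389
grasp_force: 25.0
```

```bash
python3 - <<'E'
from h import *
c=cam("top");state()
m=cv2.inRange(c["bgr"],(0,0,0),(35,35,35));m[:132]=0;m[190:]=0;m[:,:225]=0;m[:,280:]=0
k=max(cv2.findContours(m,0,1)[0],key=cv2.contourArea);print(rect(c,k,.041))
E
```

```text
t 8.8833 p [ 578.3 -252.9  195.3] x [ 1.    -0.003  0.005] y [-0.003 -1.     0.002] gap 0.03906805340234984
[617.9  81.3   5.3   5.   47. ]
```

Request:
jog_arm:
  plan:
    - [6,-20,0,0,0,0,1]
    - [11,-35,0,0,0,0,1]
    - [11,-38,0,0,0,0,1]
    - [11,-38,0,0,0,0,1]
    - [11,-38,0,0,0,0,1]
    - [11,-38,0,0,0,0,1]
    - [11,-38,0,0,0,0,1]
    - [11,-35,0,0,0,0,1]
    - [5,-20,0,0,0,0,1]
    - [0,0,0,0,0,0,1]

```text
time: 9.72
ee_pos: [0.665, 0.0567, 0.1903]
tool_rot: [-3.136, -0.011, 0.004]
wrist_force: [0.4, 1.1, -0.5]
finger_gap: 0.0385
grasp_force: 25.0
```

```bash
python3 - <<'E'
from h import *
c=cam("wrist");cv2.imwrite("pics/w3.png",c["bgr"]);state();goto([666,47,64],90)
E
```

```text
t 9.7667 p [664.5  52.  190.3] x [ 1.     0.003 -0.003] y [ 0.003 -1.    -0.002] gap 0.03891197281349218
shift [  1.8   5.3 126.3] turns [array([  -0.3,   -0.2, -179.8]), array([-0.1,  0.2,  0.2])] q7 -1.7321337778551533
```

View pics/w3.png

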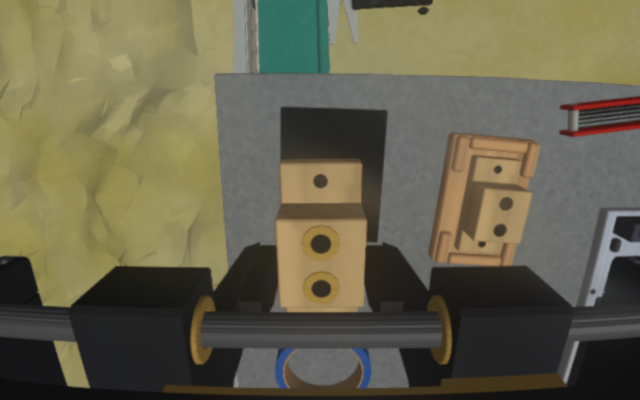

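The insert foot is held level over the mat, and the carrier shows at right with outer corners about (449,132), (539,140), (516,266) and (430,258). Next I'll set the foot down, go back up and head over to the carrier.

Request:
jog_arm:
  plan:
    - [1,0,35,0,0,0,1]
    - [0,0,35,0,0,0,1]
    - [0,0,30,0,0,0,1]
    - [0,0,15,0,0,0,1]
    - [0,0,8,0,0,0,1]
    - [0,0,4,0,0,0,1]
    - [0,0,0,0,0,0,1]
    - [0,0,0,0,0,0,1]

```text
time: 10.43
ee_pos: [0.6674, 0.0466, 0.0661]
tool_rot: [3.141, -0.006, 0.003]
wrist_force: [0.2, -0.2, -0.5]
finger_gap: 0.039
grasp_force: 25.0
```

Request:
jog_arm:
  plan:
    - [0,0,0,0,0,0,-1]
    - [0,0,0,0,0,0,-1]
    - [0,0,0,0,0,0,-1]
    - [0,0,0,0,0,0,-1]
    - [0,0,0,0,0,0,-1]
    - [0,0,0,0,0,0,-1]
    - [0,0,-20,0,0,0,-1]
    - [0,0,-40,0,0,0,-1]
    - [0,0,-40,0,0,0,-1]
    - [0,0,-30,0,0,0,-1]

```text
time: 11.27
ee_pos: [0.6675, 0.0475, 0.1982]
tool_rot: [-3.141, 0.005, -0.004]
wrist_force: [1.5, 0.2, 0.2]
finger_gap: 0.0884
grasp_force: 0.0
```

Request:
jog_arm:
  plan:
    - [-4,33,0,0,0,0,-1]
    - [-4,34,0,0,0,0,-1]
    - [-4,34,0,0,0,0,-1]
    - [-4,34,0,0,0,0,-1]
    - [0,0,0,0,0,4,-1]
    - [0,0,0,0,0,0,-1]
    - [0,0,0,0,0,0,-1]

```text
time: 11.85
ee_pos: [0.6502, -0.0871, 0.1952]
tool_rot: [-3.139, 0.112, -0.0]
wrist_force: [0.7, 1.3, -0.1]
finger_gap: 0.0878
grasp_force: 0.0
```

```bash
python3 - <<'E'
from h import *
c=cam("wrist");cv2.imwrite("pics/w4.png",c["bgr"]);state();goto([648,-88,74],86)
E
```

```text
t 11.9 p [650.4 -85.9 195.2] x [ 0.998 -0.07   0.   ] y [-0.07  -0.998 -0.001] gap 0.08811881799943297
shift [ -2.2   2.4 121.2] turns [array([ 0.0e+00, -1.0e-01, -1.8e+02]), array([-0.1, -0. ,  0. ])] q7 -1.5968454023403642
```

View pics/w4.png

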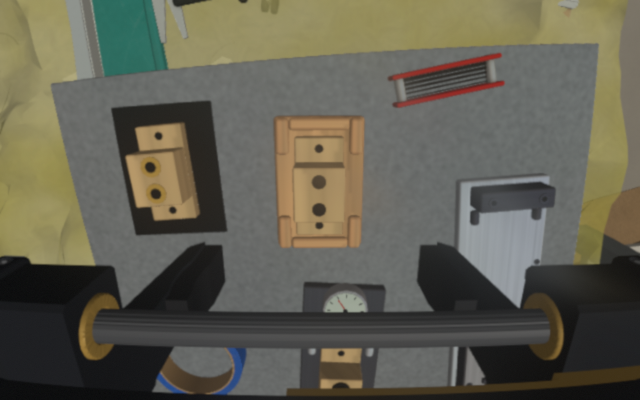

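The insert foot stands on the mat (inserts at 150,166 and 155,194). The drilled foot lies straight in the image (holes at 319,182 and 319,210), with carrier corners (276,117), (364,116), (360,247) and (278,247).

```bash
python3 - <<'E'
from h import *
c=cam("wrist")
P=lambda n,l,z:print(n,(pt(c,l,z)*1000).round(1)[:,:2].tolist())
P("holes",[(319,182),(319,210)],.088)
q=pt(c,[(276,117),(364,116),(360,247),(278,247)],.06);print(q.round(4),q.mean(0))
P("flange small holes",[(319,149),(319,226)],.064)
P("inserts",[(150,166),(155,194)],.077)
h=pt(c,[(319,182),(319,210)],.088).mean(0)*1000
goto([h[0],h[1],74],86);goto([h[0],h[1],74],86.5)
E
```

```text
holes [[659.1, -85.2], [636.8, -83.6]]
[[ 0.7081 -0.054   0.06  ]
 [ 0.704  -0.1244  0.06  ]
 [ 0.5906 -0.1167  0.06  ]
 [ 0.5956 -0.0441  0.06  ]] [ 0.64957698 -0.08478987  0.06      ]
flange small holes [[680.6, -86.6], [614.5, -81.9]]
inserts [[679.1, 48.2], [656.0, 48.7]]
shift [ -2.6  -0.6 121.2] turns [array([ 0.000e+00, -1.000e-01, -1.799e+02]), array([-0.1, -0. ,  0.1])] q7 -1.5969811568693364
shift [ -2.6  -0.6 121.2] turns [array([-0.000e+00,  1.000e-01,  1.796e+02]), array([-0.1, -0. , -0.4])] q7 -1.5969811568693364
```

Request:
jog_arm:
  plan:
    - [-2.5,-0.5,35,0,0,0,-1]
    - [0,0,35,0,0,0,-1]
    - [0,0,30,0,0,0,-1]
    - [0,0,21,0,0,0,-1]
    - [0,0,0,0,0,0,-1]
    - [0,0,0,0,0,0,1]
    - [0,0,0,0,0,0,1]
    - [0,0,0,0,0,0,1]
    - [0,0,0,0,0,0,1]
    - [0,0,0,0,0,0,1]

```text
time: 12.78
ee_pos: [0.6487, -0.0869, 0.0757]
tool_rot: [3.139, -0.114, 0.004]
wrist_force: [0.5, -0.3, 0.5]
finger_gap: 0.0566
grasp_force: 0.0
```

Request:
jog_arm:
  plan:
    - [0,0,0,0,0,0,1]
    - [0,0,0,0,0,0,1]
    - [0,0,0,0,0,0,1]
    - [0,0,-10,0,0,0,1]
    - [0,0,-20,0,0,0,1]
    - [0,0,-35,0,0,0,1]
    - [0,0,-35,0,0,0,1]
    - [0,0,-20,0,0,0,1]
    - [0,0,0,0,0,-4,1]
    - [0,0,0,0,0,0,1]

```text
time: 13.62
ee_pos: [0.6487, -0.087, 0.1967]
tool_rot: [3.141, -0.002, 0.006]
wrist_force: [0.0, -0.4, -0.5]
finger_gap: 0.0386
grasp_force: 25.0
```

Request:
jog_arm:
  plan:
    - [-6,13,0,0,0,0,1]
    - [-12,26,0,0,0,0,1]
    - [-12,26,0,0,0,0,1]
    - [-12,26,0,0,0,0,1]
    - [-12,26,0,0,0,0,1]
    - [-12,26,0,0,0,0,1]
    - [-7,16,0,0,0,0,1]
    - [-3,8,0,0,0,0,1]
    - [0,0,0,0,0,0,1]
    - [0,0,0,0,0,0,1]

```text
time: 14.45
ee_pos: [0.571, -0.253, 0.1936]
tool_rot: [-3.14, 0.006, 0.001]
wrist_force: [-0.4, 1.1, -1.7]
finger_gap: 0.0386
grasp_force: 25.0
```

```bash
python3 - <<'E'
from h import *
state();goto([572,-252,73],90)
c=cam("top");cv2.imwrite("pics/x.png",c["bgr"])
E
```

```text
t 14.45 p [ 571.  -253.   193.6] x [ 1.    -0.004 -0.001] y [-0.004 -1.    -0.001] gap 0.03857459492910861
shift [  1.1  -0.8 120.6] turns [array([1.000e-01, 1.000e-01, 1.798e+02]), array([-0.1,  0.1, -0.2])] q7 -1.28874514479249
```

Request:
jog_arm:
  plan:
    - [1,-1,30,0,0,0,1]
    - [0,0,35,0,0,0,1]
    - [0,0,25,0,0,0,1]
    - [0,0,12,0,0,0,1]
    - [0,0,6,0,0,0,1]
    - [0,0,6,0,0,0,1]
    - [0,0,5,0,0,0,1]
    - [0,0,1.5,0,0,0,1]
    - [0,0,0,0,0,0,1]
    - [0,0,0,0,0,0,1]

```text
time: 15.33
ee_pos: [0.5729, -0.2529, 0.0746]
tool_rot: [3.141, -0.005, 0.002]
wrist_force: [-1.0, -0.4, -1.6]
finger_gap: 0.0382
grasp_force: 25.0
```

Request:
jog_arm:
  plan:
    - [0,0,1,0,0,0,1]
    - [0,0,1,0,0,0,1]
    - [0,0,0,0,0,0,1]
    - [0,0,0,0,0,0,-1]
    - [0,0,0,0,0,0,-1]
    - [0,0,0,0,0,0,-1]
    - [0,0,0,0,0,0,-1]
    - [0,0,0,0,0,0,-1]
    - [0,0,0,0,0,0,-1]
    - [0,0,0,0,0,0,-1]

```text
time: 16.17
ee_pos: [0.5722, -0.2526, 0.0716]
tool_rot: [3.142, -0.005, -0.0]
wrist_force: [0.6, 1.1, 0.6]
finger_gap: 0.0835
grasp_force: 0.0
```

Request:
jog_arm:
  plan:
    - [0,0,-20,0,0,0,-1]
    - [0,0,-40,0,0,0,-1]
    - [0,0,-40,0,0,0,-1]
    - [0,0,-40,0,0,0,-1]
    - [0,0,0,0,0,0,-1]
    - [0,0,0,0,0,0,-1]

```text
time: 16.67
ee_pos: [0.5738, -0.2532, 0.2144]
tool_rot: [3.139, -0.005, 0.009]
wrist_force: [-0.7, -0.2, -1.1]
finger_gap: 0.088
grasp_force: 0.0
```

```bash
python3 - <<'E'
from h import *
c=cam("wrist");cv2.imwrite("pics/w5.png",c["bgr"]);state()
E
```

```text
t 16.7167 p [ 572.3 -252.6  212.2] x [ 1.    -0.003  0.001] y [-0.003 -1.     0.   ] gap 0.0878461710725561
```

View pics/w5.png

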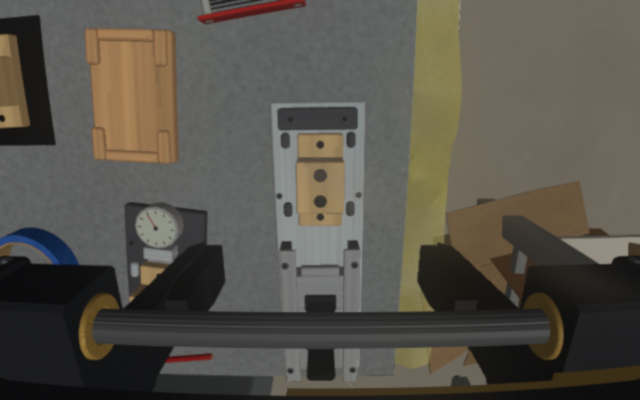

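The drilled foot sits between the clamp guides (holes at 320,175 and 320,202). The carrier is empty, with corners (88,30), (175,30), (176,162) and (95,162). Now I'll close the jaw.

Request:
jog_arm:
  plan:
    - [-31,1,0,0,0,-7,-1]
    - [0,0,0,0,0,-7,-1]
    - [0,0,0,0,0,-7,-1]
    - [0,0,0,0,0,-7,-1]
    - [0,0,0,0,0,-7,-1]
    - [0,0,0,0,0,-7,-1]
    - [0,0,0,0,0,-7,-1]
    - [0,0,0,0,0,-7,-1]
    - [0,0,0,0,0,-7,-1]
    - [0,0,0,0,0,-7,-1]

```text
time: 17.55
ee_pos: [0.5399, -0.2529, 0.2094]
tool_rot: [-2.567, -1.804, 0.003]
wrist_force: [-0.5, -0.4, 1.0]
finger_gap: 0.0883
grasp_force: 0.0
```

Request:
jog_arm:
  plan:
    - [0,0,0,0,0,-7,-1]
    - [0,0,0,0,0,-7,-1]
    - [0,0,0,0,0,-6,-1]
    - [0,-31,0,0,0,0,-1]
    - [0,-31,0,0,0,0,-1]
    - [0,-31,0,0,0,0,-1]
    - [0,0,0,0,0,0,-1]
    - [0,0,0,0,0,0,-1]

```text
time: 18.22
ee_pos: [0.4455, -0.2531, 0.2102]
tool_rot: [-2.223, -2.214, 0.003]
wrist_force: [1.0, 0.2, 0.1]
finger_gap: 0.0883
grasp_force: 0.0
```

```bash
python3 - <<'E'
from h import *
state();goto([447,-254,118],0)
E
```

```text
t 18.2167 p [ 445.5 -253.1  210.2] x [0.004 1.    0.002] y [ 1.    -0.004 -0.004] gap 0.0882699235000244
shift [-1.   1.9 92.2] turns [array([-0.3, -0.1, -0.2]), array([-1.000e-01,  4.000e-01,  1.798e+02])] q7 -0.036417579817348354
```

Request:
jog_arm:
  plan:
    - [-1,1.5,35,0,0,0,-1]
    - [0,0,35,0,0,0,-1]
    - [0,0,22,0,0,0,-1]
    - [0,0,0,0,0,0,1]
    - [0,0,0,0,0,0,1]
    - [0,0,0,0,0,0,1]
    - [0,0,0,0,0,0,1]
    - [0,0,0,0,0,0,1]
    - [0,0,0,0,0,0,1]
    - [0,0,0,0,0,0,1]
  squeeze: 15

```text
time: 19.05
ee_pos: [0.4492, -0.2546, 0.1204]
tool_rot: [2.225, 2.217, -0.002]
wrist_force: [-2.2, -0.4, 1.8]
finger_gap: 0.0435
grasp_force: 1.2
```

Request:
jog_arm:
  plan:
    - [0,0,0,0,0,0,1]
    - [0,3,0,0,0,0,1]
    - [0,6,0,0,0,0,1]
    - [0,6,0,0,0,0,1]
    - [0,6,0,0,0,0,1]
    - [0,5,0,0,0,0,1]
    - [0,4,0,0,0,0,1]
    - [0,3,0,0,0,0,1]
    - [0,2,0,0,0,0,1]
    - [0,0,0,0,0,0,1]

```text
time: 19.88
ee_pos: [0.486, -0.2542, 0.1199]
tool_rot: [2.223, 2.218, 0.001]
wrist_force: [-1.0, 0.3, 4.5]
finger_gap: 0.0283
grasp_force: 16.0
```

Request:
jog_arm:
  plan:
    - [0,1,0,0,0,0,1]
    - [0,1,0,0,0,0,1]
    - [0,1,0,0,0,0,1]
    - [0,1,0,0,0,0,1]
    - [0,0,0,0,0,0,1]
    - [0,0,0,0,0,0,1]

```text
time: 20.38
ee_pos: [0.4892, -0.2542, 0.1199]
tool_rot: [2.224, 2.218, 0.001]
wrist_force: [-3.3, 0.5, 4.4]
finger_gap: 0.0282
grasp_force: 15.9
```

Request:
jog_arm:
  plan:
    - [0,1,0,0,0,0,1]
    - [0,1,0,0,0,0,1]
    - [0,0,0,0,0,0,1]
    - [0,0,0,0,0,0,1]

```text
time: 20.72
ee_pos: [0.4912, -0.2542, 0.1199]
tool_rot: [2.224, 2.218, 0.001]
wrist_force: [-2.1, 0.0, 5.4]
finger_gap: 0.0281
grasp_force: 15.9
```

Request:
jog_arm:
  plan:
    - [0,1,0,0,0,0,1]
    - [0,1,0,0,0,0,1]
    - [0,0,0,0,0,0,1]
    - [0,0,0,0,0,0,1]

```text
time: 21.05
ee_pos: [0.4932, -0.2542, 0.1199]
tool_rot: [2.224, 2.218, 0.0]
wrist_force: [-3.0, 0.4, 5.6]
finger_gap: 0.0281
grasp_force: 15.9
```

```bash
python3 - <<'E'
from h import *
c=cam("top");cv2.imwrite("pics/topz3.png",cv2.resize(c["bgr"][160:305,340:430],None,fx=4,fy=4,interpolation=cv2.INTER_CUBIC))
E
```

```text
(no output)
```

View pics/topz3.png

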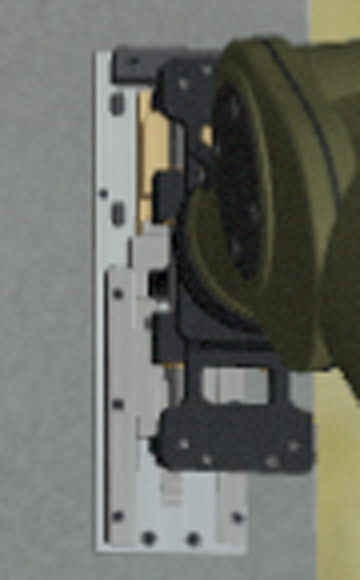

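The jaw is at the foot (row 236) and the foot's far end (row 90) is still short of the fence (row 84), so I'll keep pushing gently.

Request:
jog_arm:
  plan:
    - [0,1,0,0,0,0,1]
    - [0,1,0,0,0,0,1]
    - [0,0,0,0,0,0,1]
    - [0,0,0,0,0,0,1]

```text
time: 21.43
ee_pos: [0.4949, -0.2541, 0.1199]
tool_rot: [-2.224, -2.218, -0.0]
wrist_force: [-4.1, 0.6, 5.7]
finger_gap: 0.0282
grasp_force: 15.9
```

Request:
jog_arm:
  plan:
    - [0,1,0,0,0,0,1]
    - [0,0,0,0,0,0,1]
    - [0,0,0,0,0,0,1]

```text
time: 21.68
ee_pos: [0.4959, -0.2541, 0.1199]
tool_rot: [-2.224, -2.218, 0.0]
wrist_force: [-3.2, -0.2, 6.4]
finger_gap: 0.0281
grasp_force: 15.9
```

Request:
jog_arm:
  plan:
    - [0,1,0,0,0,0,1]
    - [0,0,0,0,0,0,1]
    - [0,0,0,0,0,0,1]

```text
time: 21.93
ee_pos: [0.4968, -0.2541, 0.1199]
tool_rot: [-2.224, -2.218, 0.0]
wrist_force: [-2.9, -0.4, 5.0]
finger_gap: 0.0279
grasp_force: 15.9
```

Request:
jog_arm:
  plan:
    - [0,1,0,0,0,0,1]
    - [0,1,0,0,0,0,1]
    - [0,0,0,0,0,0,1]
    - [0,0,0,0,0,0,1]

```text
time: 22.27
ee_pos: [0.4978, -0.2541, 0.1199]
tool_rot: [-2.224, -2.217, 0.002]
wrist_force: [-5.6, 1.1, 7.6]
finger_gap: 0.028
grasp_force: 15.8
```

Request:
jog_arm:
  plan:
    - [0,1,0,0,0,0,1]
    - [0,0,0,0,0,0,1]
    - [0,0,0,0,0,0,1]

```text
time: 22.52
ee_pos: [0.4979, -0.2541, 0.1199]
tool_rot: [-2.223, -2.216, 0.005]
wrist_force: [-7.6, 0.5, 9.5]
finger_gap: 0.0279
grasp_force: 15.7
```

```bash
python3 - <<'E'
from h import *
c=cam("top");cv2.imwrite("pics/topz4.png",cv2.resize(c["bgr"][160:305,340:430],None,fx=4,fy=4,interpolation=cv2.INTER_CUBIC))
E
```

```text
(no output)
```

View pics/topz4.png

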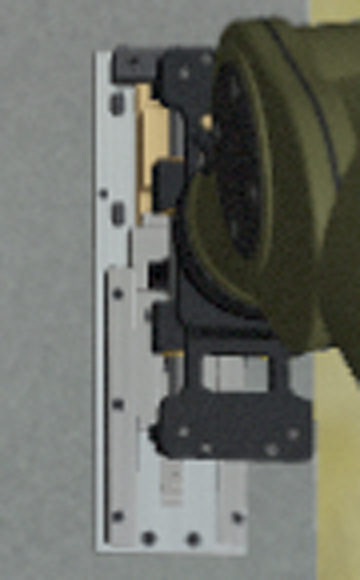

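The foot is up against the fence (row 84), the jaw has stalled at 7.6 N and its toe is over the flange. I'll release it and go to the check stand.

Request:
jog_arm:
  plan:
    - [0,-1,0,0,0,0,1]
    - [0,0,0,0,0,0,-1]
    - [0,0,0,0,0,0,-1]
    - [0,0,0,0,0,0,-1]
    - [0,0,0,0,0,0,-1]
    - [0,0,0,0,0,0,-1]
    - [0,0,0,0,0,0,-1]
    - [0,0,-30,0,0,0,-1]
    - [0,0,-40,0,0,0,-1]
    - [0,0,-30,0,0,0,-1]

```text
time: 23.4
ee_pos: [0.5002, -0.2541, 0.2219]
tool_rot: [2.223, 2.218, 0.004]
wrist_force: [0.5, -0.2, 0.7]
finger_gap: 0.0856
grasp_force: 0.0
```

Request:
jog_arm:
  plan:
    - [33,-11,0,0,0,0,-1]
    - [33,-11,0,0,0,0,-1]
    - [33,-11,0,0,0,0,-1]
    - [32,-11,0,0,0,0,-1]
    - [32,-11,0,0,0,0,-1]
    - [0,0,0,0,0,7,-1]
    - [0,0,0,0,0,7,-1]
    - [0,0,0,0,0,7,-1]
    - [0,0,0,0,0,7,-1]
    - [0,0,0,0,0,7,-1]

```text
time: 24.23
ee_pos: [0.4455, -0.0907, 0.2201]
tool_rot: [2.792, 1.439, 0.004]
wrist_force: [0.8, -0.8, -0.1]
finger_gap: 0.0879
grasp_force: 0.0
```

Request:
jog_arm:
  plan:
    - [0,0,0,0,0,7,-1]
    - [0,0,0,0,0,7,-1]
    - [0,0,0,0,0,7,-1]
    - [0,0,0,0,0,7,-1]
    - [0,0,0,0,0,7,-1]
    - [0,0,0,0,0,7,-1]
    - [0,0,0,0,0,7,-1]
    - [0,0,0,0,0,7,-1]
    - [0,0,0,0,0,6,-1]
    - [0,0,0,0,0,0,-1]

```text
time: 25.07
ee_pos: [0.4454, -0.0908, 0.22]
tool_rot: [3.135, -0.199, 0.004]
wrist_force: [-0.3, 0.2, 0.3]
finger_gap: 0.0883
grasp_force: 0.0
```

```bash
python3 - <<'E'
from h import *
c=cam("wrist");cv2.imwrite("pics/w6.png",c["bgr"]);state()
E
```

```text
t 25.1167 p [445.2 -90.9 220. ] x [ 0.993 -0.122  0.002] y [-0.122 -0.993  0.   ] gap 0.08806206161481346
```

View pics/w6.png

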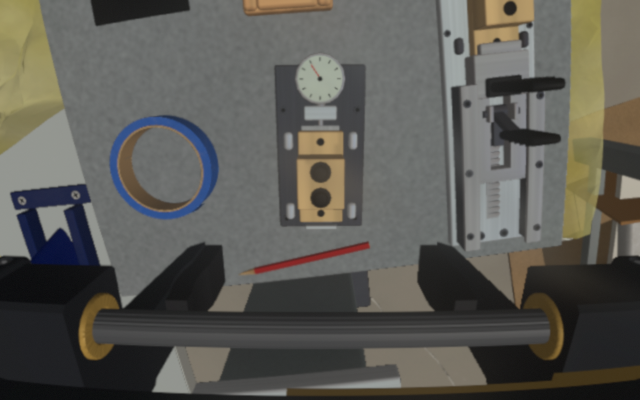

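The plugged foot lies straight in the image: plugs at (320,172) and (321,197), guides at (289,142), (352,142), (291,211) and (350,211), plate corners (276,66), (365,66), (362,226) and (281,225). The jaw stayed closed.

```bash
python3 - <<'E'
from h import *
c=cam("wrist")
P=lambda n,l,z:print(n,(pt(c,l,z)*1000).round(1)[:,:2].tolist())
P("plugs",[(320,172),(321,197)],.093)
P("flange holes",[(320,142),(320,213)],.062)
P("guides",[(289,142),(352,142),(291,211),(350,211)],.058)
g=pt(c,[(289,142),(352,142),(291,211),(350,211)],.058).mean(0)*1000;print(g)
P("plate",[(276,66),(365,66),(362,226),(281,225)],.05)
h=pt(c,[(320,172),(321,197)],.093).mean(0)*1000
goto([h[0],h[1],72],83)
E
```

```text
plugs [[457.5, -92.0], [436.5, -90.2]]
flange holes [[477.6, -94.5], [412.4, -86.4]]
guides [[480.5, -67.0], [473.6, -122.6], [416.4, -59.5], [409.6, -114.4]]
[445.04194152 -90.90728538  58.        ]
plate [[546.5, -64.5], [537.0, -141.2], [390.2, -124.9], [400.9, -46.7]]
shift [  1.8  -0.  147.9] turns [array([ 1.000e-01,  0.000e+00, -1.799e+02]), array([ 0. , -0.1,  0.1])] q7 -1.6185592668292874
```

Request:
jog_arm:
  plan:
    - [1,0,35,0,0,0,-1]
    - [0,0,35,0,0,0,-1]
    - [0,0,35,0,0,0,-1]
    - [0,0,28,0,0,0,-1]
    - [0,0,15,0,0,0,-1]
    - [0,0,0,0,0,0,-1]
    - [0,0,0,0,0,0,1]
    - [0,0,0,0,0,0,1]
    - [0,0,0,0,0,0,1]
    - [0,0,0,0,0,0,1]
  squeeze: 25

```text
time: 26.0
ee_pos: [0.4461, -0.0915, 0.0729]
tool_rot: [3.135, -0.196, 0.004]
wrist_force: [0.2, 0.4, 0.5]
finger_gap: 0.0635
grasp_force: 0.0
```

Request:
jog_arm:
  plan:
    - [0,0,0,0,0,0,1]
    - [0,0,0,0,0,0,1]
    - [0,0,0,0,0,0,1]
    - [0,0,0,0,0,0,1]
    - [0,0,-10,0,0,0,1]
    - [0,0,-20,0,0,0,1]
    - [0,0,-35,0,0,0,1]
    - [0,0,-35,0,0,0,1]
    - [0,0,-20,0,0,0,1]
    - [0,0,0,0,0,-3,1]

```text
time: 26.83
ee_pos: [0.4474, -0.0918, 0.1954]
tool_rot: [3.138, -0.114, 0.012]
wrist_force: [0.1, 0.3, -0.7]
finger_gap: 0.039
grasp_force: 25.0
```

Request:
jog_arm:
  plan:
    - [12,-1,0,0,0,0,1]
    - [25,-2.5,0,0,0,0,1]
    - [30,-3,0,0,0,0,1]
    - [35,-4,0,0,0,0,1]
    - [35,-4,0,0,0,0,1]
    - [35,-3,0,0,0,0,1]
    - [20,-2,0,0,0,0,1]
    - [9,-1,0,0,0,0,1]
    - [0,0,0,0,0,0,1]
    - [0,0,0,0,0,0,1]

```text
time: 27.67
ee_pos: [0.6463, -0.0854, 0.1909]
tool_rot: [3.139, -0.114, -0.003]
wrist_force: [-0.2, -0.2, -1.1]
finger_gap: 0.039
grasp_force: 25.0
```

```bash
python3 - <<'E'
from h import *
state();goto([648,-84.5,75],86)
E
```

```text
t 27.6667 p [646.3 -85.4 190.9] x [ 0.997 -0.073 -0.002] y [-0.073 -0.997  0.   ] gap 0.038969135500422226
shift [  1.9  -1.  115.9] turns [array([  0.2,  -0. , 179.8]), array([ 0. ,  0.1, -0.2])] q7 -1.6084642149214659
```

Request:
jog_arm:
  plan:
    - [2,-1,30,0,0,0,1]
    - [0,0,35,0,0,0,1]
    - [0,0,25,0,0,0,1]
    - [0,0,10,0,0,0,1]
    - [0,0,6,0,0,0,1]
    - [0,0,5,0,0,0,1]
    - [0,0,3,0,0,0,1]
    - [0,0,2,0,0,0,1]
    - [0,0,0,0,0,0,1]
    - [0,0,0,0,0,0,1]

```text
time: 28.5
ee_pos: [0.6499, -0.0847, 0.0767]
tool_rot: [3.139, -0.114, 0.002]
wrist_force: [-0.1, -0.2, -0.1]
finger_gap: 0.039
grasp_force: 25.0
```

Request:
jog_arm:
  plan:
    - [0,0,1,0,0,0,1]
    - [0,0,1,0,0,0,1]
    - [0,0,0,0,0,0,1]
    - [0,0,0,0,0,0,1]
    - [0,0,0,0,0,0,-1]
    - [0,0,0,0,0,0,-1]
    - [0,0,0,0,0,0,-1]
    - [0,0,0,0,0,0,-1]
    - [0,0,0,0,0,0,-1]
    - [0,0,0,0,0,0,-1]

```text
time: 29.33
ee_pos: [0.6492, -0.0847, 0.0737]
tool_rot: [3.139, -0.114, -0.0]
wrist_force: [0.2, 0.9, 0.7]
finger_gap: 0.077
grasp_force: 0.0
```

Request:
jog_arm:
  plan:
    - [0,0,-20,0,0,0,-1]
    - [0,0,-35,0,0,0,-1]
    - [0,0,-40,0,0,0,-1]
    - [0,0,-35,0,0,0,-1]
    - [2,-33,0,0,0,0,-1]
    - [2,-34,0,0,0,0,-1]
    - [2,-34,0,0,0,0,-1]
    - [2,-34,0,0,0,-3,-1]
    - [0,0,0,0,0,0,-1]
    - [0,0,0,0,0,0,-1]

```text
time: 30.17
ee_pos: [0.6669, 0.0533, 0.2035]
tool_rot: [-3.14, 0.024, 0.0]
wrist_force: [1.0, -0.7, -0.7]
finger_gap: 0.0879
grasp_force: 0.0
```

```bash
python3 - <<'E'
from h import *
c=cam("wrist");cv2.imwrite("pics/w7.png",c["bgr"]);state()
E
```

```text
t 30.2167 p [666.9  49.9 203.5] x [ 1.    -0.019 -0.   ] y [-0.019 -1.     0.   ] gap 0.08804847960697913
```

View pics/w7.png

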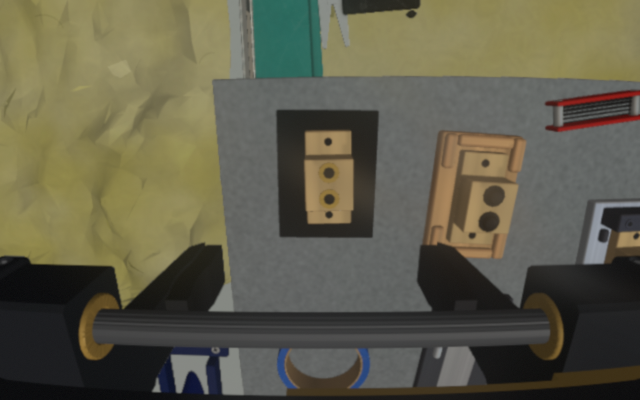

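The plugged foot sits between the carrier's corner pieces (plugs at 493,195 and 489,221). The insert foot on the mat is straight, with inserts at (329,173) and (329,199).

```bash
python3 - <<'E'
from h import *
c=cam("wrist")
q=pt(c,[(329,173),(329,199)],.077);p=pt(c,[(493,195),(489,221)],.095);print(q.round(4),p.round(4),p.mean(0))
h=q.mean(0)*1000;goto([h[0],h[1],63.5],89)
E
```

```text
[[0.678  0.0428 0.077 ]
 [0.6561 0.0431 0.077 ]] [[ 0.6622 -0.0858  0.095 ]
 [ 0.6405 -0.0851  0.095 ]] [ 0.65132532 -0.08541867  0.095     ]
shift [  0.4   4.9 140.1] turns [array([ 0.000e+00, -1.000e-01,  1.798e+02]), array([ 0.1,  0. , -0.2])] q7 -1.7553744091134849
```

Request:
jog_arm:
  plan:
    - [0.5,3,35,0,0,0,-1]
    - [0,0,35,0,0,0,-1]
    - [0,0,35,0,0,0,-1]
    - [0,0,25,0,0,0,-1]
    - [0,0,10,0,0,0,-1]
    - [0,0,0,0,0,0,-1]
    - [0,0,0,0,0,0,1]
    - [0,0,0,0,0,0,1]
    - [0,0,0,0,0,0,1]
    - [0,0,0,0,0,0,1]

```text
time: 31.1
ee_pos: [0.6688, 0.0464, 0.0656]
tool_rot: [-3.141, 0.032, -0.005]
wrist_force: [0.9, 0.4, 0.0]
finger_gap: 0.0636
grasp_force: 0.0
```

Request:
jog_arm:
  plan:
    - [0,0,0,0,0,0,1]
    - [0,0,0,0,0,0,1]
    - [0,0,0,0,0,0,1]
    - [0,0,0,0,0,0,1]
    - [0,0,-10,0,0,0,1]
    - [0,0,-20,0,0,0,1]
    - [0,0,-35,0,0,0,1]
    - [0,0,-35,0,0,0,1]
    - [0,0,-25,0,0,0,1]
    - [0,0,0,0,0,0,1]

```text
time: 31.93
ee_pos: [0.6714, 0.0466, 0.1956]
tool_rot: [-3.14, 0.033, -0.018]
wrist_force: [1.5, 0.5, -0.5]
finger_gap: 0.0384
grasp_force: 25.0
```

Request:
jog_arm:
  plan:
    - [-13,8,0,0,0,0,1]
    - [-24,16,0,0,0,0,1]
    - [-31,20,0,0,0,0,1]
    - [-31,20,0,0,0,0,1]
    - [-31,20,0,0,0,0,1]
    - [-31,20,0,0,0,0,1]
    - [-31,20,0,0,0,0,1]
    - [-20,13,0,0,0,0,1]
    - [-8,5,0,0,0,0,1]
    - [0,0,0,0,0,6,1]

```text
time: 32.77
ee_pos: [0.442, -0.0926, 0.1887]
tool_rot: [3.135, -0.203, -0.004]
wrist_force: [0.8, 0.4, -0.1]
finger_gap: 0.0383
grasp_force: 25.0
```

Request:
jog_arm:
  plan:
    - [0,0,0,0,0,0,1]
    - [0,0,0,0,0,0,1]
    - [0,0,0,0,0,0,1]

```text
time: 33.02
ee_pos: [0.4458, -0.0903, 0.1887]
tool_rot: [-3.136, 0.191, -0.002]
wrist_force: [-0.1, 0.5, -1.0]
finger_gap: 0.0385
grasp_force: 25.0
```

```bash
python3 - <<'E'
from h import *
state();goto([445.5,-91,73],83)
E
```

```text
t 33.0167 p [445.8 -90.3 188.7] x [ 0.993 -0.121  0.001] y [-0.121 -0.993 -0.   ] gap 0.03845945277804529
shift [ -0.3   0.8 115.7] turns [array([ 1.0e-01, -0.0e+00, -1.8e+02]), array([-0. , -0.1,  0. ])] q7 -1.6313332261112776
```

Request:
jog_arm:
  plan:
    - [0,1,30,0,0,0,1]
    - [0,0,35,0,0,0,1]
    - [0,0,25,0,0,0,1]
    - [0,0,10,0,0,0,1]
    - [0,0,6,0,0,0,1]
    - [0,0,5,0,0,0,1]
    - [0,0,3,0,0,0,1]
    - [0,0,2,0,0,0,1]
    - [0,0,0,0,0,0,1]
    - [0,0,0,0,0,0,1]

```text
time: 33.85
ee_pos: [0.445, -0.0921, 0.0732]
tool_rot: [3.135, -0.196, 0.002]
wrist_force: [-0.9, -1.0, -1.2]
finger_gap: 0.0387
grasp_force: 25.0
```

Request:
jog_arm:
  plan:
    - [0,0,0,0,0,0,1]
    - [0,0,0,0,0,0,1]

```text
time: 34.02
ee_pos: [0.4448, -0.0921, 0.0731]
tool_rot: [3.135, -0.196, 0.001]
wrist_force: [-0.2, -0.3, -1.5]
finger_gap: 0.0382
grasp_force: 25.0
```

Request:
jog_arm:
  plan:
    - [0,0,0.5,0,0,0,1]
    - [0,0,0,0,0,0,1]
    - [0,0,0,0,0,0,-1]
    - [0,0,0,0,0,0,-1]
    - [0,0,0,0,0,0,-1]
    - [0,0,0,0,0,0,-1]
    - [0,0,0,0,0,0,-1]
    - [0,0,0,0,0,0,-1]
    - [0,0,-15,0,0,0,-1]
    - [0,0,-35,0,0,0,-1]

```text
time: 34.85
ee_pos: [0.4424, -0.0916, 0.1201]
tool_rot: [-3.135, 0.196, 0.011]
wrist_force: [1.1, 0.3, 0.1]
finger_gap: 0.0875
grasp_force: 0.0
```

Request:
jog_arm:
  plan:
    - [0,0,-40,0,0,0,-1]
    - [0,0,-40,0,0,0,-1]
    - [0,0,-30,0,0,0,-1]
    - [0,0,-30,0,0,0,-1]
    - [-20,0,0,0,0,0,-1]
    - [0,0,0,0,0,0,-1]
    - [0,0,0,0,0,0,-1]
    - [0,0,0,0,0,0,-1]

```text
time: 35.52
ee_pos: [0.4246, -0.0895, 0.2615]
tool_rot: [-3.135, 0.196, 0.002]
wrist_force: [-0.2, 0.1, -0.9]
finger_gap: 0.0878
grasp_force: 0.0
```

```bash
python3 - <<'E'
from h import *
c=cam("wrist");cv2.imwrite("pics/w8.png",c["bgr"]);state()
E
```

```text
t 35.5667 p [424.8 -89.5 261.4] x [ 0.992 -0.125 -0.001] y [-0.125 -0.992  0.   ] gap 0.08795676125754028
```

View pics/w8.png

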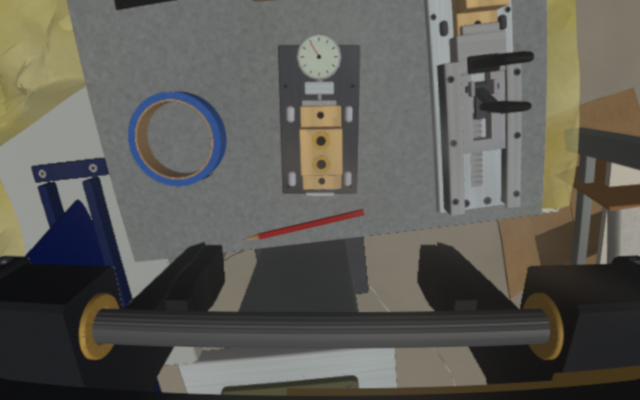

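The insert foot sits between the stand's guides (inserts at 320,141 and 321,165). Last is a numeric check against the first top picture.

```bash
python3 - <<'E'
from h import *
c=cam("wrist");print(pt(c,[(320,141),(321,165)],.086).mean(0).round(4))
im=cam("top")["bgr"]
for I in(cv2.imread("pics/top0.png"),im):
    m=cv2.inRange(I,(0,0,0),(35,35,35));m[:215]=0;m[260:]=0;m[:,:365]=0;m[:,405:]=0
    print([cv2.boundingRect(k) for k in cv2.findContours(m,0,1)[0] if cv2.contourArea(k)>20])
s=env.sense();print(s["time"],s["wrist_force"])
E
```

```text
[ 0.4441 -0.092   0.086 ]
[(380, 241, 13, 7), (377, 224, 17, 9)]
[(380, 241, 13, 6), (377, 224, 16, 8)]
35.6667 [ 0.24666813 -0.00809701 -0.40167481]
```

The jaw is back at its starting closed position to within a pixel, and every foot measures within 4 mm of its seat. Clamp foot is offset about 5 mm onto the fence, as intended.

```bash
python3 -c "
from plant import env
print(env.sign_off())"
```

```text
the job is handed in; nothing more can be done
None
```

I moved all three feet on one station (inserts on the check stand, empty holes in the clamp, black plugs on the carrier), pushed the jaw home against the clamped foot, and handed the job in at about 36 s; sign-off returned no verdict.

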